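# Slide a concrete coupon along the rail into the corner of a resistivity jig

## Robot

A 6-joint arm with a two-finger parallel gripper is mounted at the origin on a cart in front of the work surface, level with it; the furniture and walls round the work are solid. World frame = base frame: x ahead of the robot, y to its left, z up, the work surface at z = 0. Lengths are in m, angles in rad, forces in N, time in s.
With the tool pointing down it reaches from about 0.3 to 0.775 m from the base axis. Payload 14.6 kg.
Tool frame: the origin (TCP) lies at the very end of the fingers, on their centre line; the grasp point (between the pads) lies 19 mm behind it; z points along the fingers, y is the direction in which the jaws open and shut (so a half turn about z gives the same grasp; the last joint's range is limited). The gripper opens to 94 mm and grips with 3 to 60 N. Pads are 16 mm wide; open, the fingers measure 119 mm over their backs; the gripper's body (75 mm by 177 mm) begins 78 mm behind the grasp point.
Start: joints at [-1.286, 0.3, 1.521, -0, 1.321, -0.067], TCP at [0.19, -0.516, 0.205] pointing down, gripper open.
Joint ranges: [-3.03, 3.03], [-0.79, 2.21], [0.23, 2.52], [-1.04, 4.18], [0, 3.07], [-2.55, 2.55]. Speed limits (rad/s): [2.22, 2.22, 2.57, 3.14, 3.14, 3.14].

## Interface

Orientations are given as [roll, pitch, yaw] about the fixed x, y, z axes, in that order (R = Rz(yaw) Ry(pitch) Rx(roll)).
In Python, from station import get_obs, vision, hand_in gives the robot as it stands.
- The arm moves only by the tool play_rows, never from a script. Its argument "moves" is a list of rows, each an object with "claw": the opening, from 0 (shut) to 1 (fully open); "linear": the shift along the tool's x, y, z in mm, a list of three; "turn": the turn, a rotation vector about the tool's x, y, z in rad, a list of three. In form: [{"claw": claw, "linear": [tx, ty, tz], "turn": [ax, ay, az]}, ...]. A call has 1 to 8 rows; each row is the pose to reach, as a shift and turn from the pose measured when the call began, along the tool's axes at that moment; what a row does not reach only later rows make up. A row lasts 1/8 s, in which the tool goes at most 62.5 mm and 10.7 degrees, less where a joint would pass 70% of its speed; a pose out of reach is approached as far as the arm can. A call with a gripper value outside its range is refused whole. The fingers move at their own pace and stop on an object; "force" is the grip in N (left out, the last holds). Time passes only in rows, so rows that repeat a pose let the fingers close. It gives the time, the measured TCP pose, the force and the opening at its end, in the units of the state.
- get_obs(): the state, without advancing time (a new reading comes with each control period).
- vision.camera(name): name is "scene" or "top"; returns the picture (420x560x3 uint8, blue, green, red); there is no depth.
- vision.camera_info(name): a dict with "camera_matrix" (3x3 intrinsics, pixels), "k1" (the pictures are not rectified: a ray, as slopes to the right and down, at radius r is drawn at 1 + k1 r^2 times it, then the intrinsics apply), "rvec" (rotation vector, rad) and "tvec" (3), from world to camera coordinates, as OpenCV has them. Camera axes: x right, y down, z forward; pixel columns grow to the right and rows downward; lengths in m; the calibration is good to about 2 mm. A picture is of the moment at which its call begins. camera_info takes no time and is no camera call.
- hand_in(): hands the job in, once; it reports no verdict.
The state is a dict: "time_s": time; "qpos": joint angles; "joint_vel": joint speeds; "tau": joint torques, N m; "ee_pos": TCP position; "eef_rot": TCP orientation; "force": force on the tool from outside, world axes, zero at the start; "moment": the same for the moment, N m; "grip_width": finger opening in m.
Only numpy, scipy, OpenCV 4.12 (cv2) and the standard library are available. Lean on these libraries where they do the work, as an engineer would, in place of code of your own. Each camera call takes 0.05 s, during which the arm holds its last target.

## Task

Seat the flat concrete coupon in the resistivity jig: push it flush against the jig's long white rail at the open end where it lies, then, keeping it against the rail, slide it along into the corner, past the sprung brass contact finger, until it is fully home on the brass end plate. Do all of this by pushing with the fingertips from outside: do not take the coupon between the fingers, lift it or tip it. Leave the things round about where they are and finish clear of everything.

Things in the scene. Friction and masses are not known exactly. Their poses are not given: they have to be found in the camera images.
- jig: Test jig, fixed on the bench: grey plate with a long white rail along one side, open at front. Origin on the bench under the plate; x points from the open front across to the rail, y along the rail to the corner, z up. Plate x = -65 to +65, y = -125 to +118 mm, its top at z = 13 mm. Rail: inner face at x = +45 mm, 12 mm wide, 14 mm high above the plate, y = -115 to +119 mm.
- seat (a point): Where the coupon's underside centre lies when fully home: jig x = +23, y = +65 mm, on the plate top. Axes as the jig's. The brass end plate closes the rail's +y end: face at jig y = +105 mm, x = -5 to +45 mm, 18 mm high; behind it a white block with a black-capped terminal 39 mm high above the plate.
- finger_pivot (a point): Pivot of the sprung brass contact finger, opposite the rail at jig x = -12, y = +61 mm (base 15 mm across, all of it under 22 mm high above the plate). The finger slants from it toward rail and corner; at rest its round nose (4 mm radius) is 38 mm from the rail at jig y = +89 mm. Behind it a spring block and terminal: jig x = -43 to -29, y = +71 to +91 mm, 31 mm high.
- coupon: Sawn concrete coupon, a rectangular slab 44 mm (its x) by 80 mm (its y) by 20 mm high, about 0.16 kg, lying flat and loose on the jig plate near its open -y end, 25 to 55 mm short of the rail and up to 0.4 rad askew to it. Origin at the centre of its underside.
- contact_finger (a joint): Turn of the sprung contact finger in rad: 0 at rest, about 0.21 when the seated coupon holds it aside, at most 0.45. Soft spring: about 2.5 N at the nose when seated.
- hex_key: Small steel hex key, 30 x 78 x 6 mm, on the bench between the corner end of the jig and the petri dish. Bystander. Origin at the centre of its underside.
- petri_dish: Round clear petri dish, 93 mm across, 15 mm high, on the bench beyond the corner end of the jig. Bystander. Origin at the centre of its underside.
- tweezers: Steel tweezers, 124 mm long, on the bench left of the petri dish. Bystander. Origin at the centre of its underside.
- stud_1: Threaded clamp rod with black knobs, 218 mm long, on the bench to the left. Bystander.
- stud_2: Threaded clamp rod with black knobs, 216 mm long, on the bench to the left. Bystander.
- specimen_1: Concrete disc 100 mm across, 51 mm high, on the bench to the right of the jig. Bystander. Origin at the centre of its underside.
- specimen_2: Concrete disc 100 mm across, 51 mm high, behind the jig. Bystander. Origin at the centre of its underside.
- timer: White lab timer 66 x 66 x 19 mm, on the bench far right. Bystander.

How it is judged:
By the outcome, as a careful person would: the job done as asked, in the order asked, and still so for the second after the job is handed in, with the robot touching nothing.
It also fails if it takes over 42 s, if anything falls off the work surface, if the arm or the gripper's body presses on something with over 40 N, if the wrist force passes 120 N, or if a joint passes its speed limit or range.

## Working session

There is one attempt and no reset: what is moved stays moved. The work goes in short steps, Python scripts to look and compute and a tool call to move; the robot and the scene stay as the last step left them, time stands still between calls to the robot, and variables do not carry over. Pictures are saved under pics/ and viewed, and the job is handed in when it is done.

Besides the shell and the picture viewer there is one more tool, called after "Call:" as a command line: name --argument value ..., lists and objects as JSON in quotes. play_rows: Moves the arm, as the interface text tells. Its arguments: {"type":"object","properties":{"moves":{"type":"array","items":{"type":"object","properties":{"claw":{"type":"number"},"linear":{"type":"array","items":{"type":"number"}},"turn":{"type":"array","items":{"type":"number"}}}}},"force":{"type":"number"}},"required":["moves"]}

```bash
mkdir -p pics; ls
python3 - <<'E'
from station import get_obs, vision
import cv2
o=get_obs();print(o)
for n in("scene","top"):
    im=vision.camera(n);cv2.imwrite(f"pics/{n}0.png",im);print(n,vision.camera_info(n))
E
```

```text
pics
{'time_s': 0.0, 'qpos': array([-1.28559879e+00,  3.00467684e-01,  1.52155815e+00, -1.32192452e-05,
        1.32065625e+00, -6.66244357e-02]), 'joint_vel': array([-5.66567982e-05, -6.26746626e-04,  1.39012985e-03,  3.02625970e-04,
       -9.73355477e-04, -3.54523470e-04]), 'tau': array([-7.82476745e-04, -5.31814992e+01, -3.52735662e+01,  7.07678357e-02,
        2.43098818e-02, -8.69456562e-05]), 'ee_pos': array([ 0.18944797, -0.51608473,  0.20489789]), 'eef_rot': array([-3.14050478e+00, -5.97533386e-05,  3.51825221e-01]), 'force': array([-0.19696299,  0.55426199, -0.97959451]), 'moment': array([ 0.01687713, -0.00189432,  0.0158406 ]), 'grip_width': 0.09432531338467731}
scene {'camera_matrix': array([[538.77820138,   0.        , 273.36577073],
       [  0.        , 538.77820138, 206.15889475],
       [  0.        ,   0.        ,   1.        ]]), 'k1': -0.15414526357632005, 'rvec': array([ 0.77710534, -2.48716386,  1.18593485]), 'tvec': array([0.33465173, 0.35703396, 1.28034819])}
top {'camera_matrix': array([[447.53737345,   0.        , 269.79777182],
       [  0.        , 447.53737345, 202.03491295],
       [  0.        ,   0.        ,   1.        ]]), 'k1': 0.03139705192412034, 'rvec': array([ 2.10650154, -2.15124647,  0.19076479]), 'tvec': array([-0.20867407,  0.57216948,  1.45099912])}
```

View pics/scene0.png

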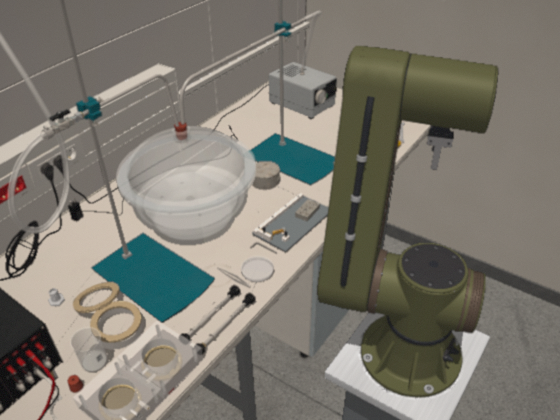

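View pics/top0.png

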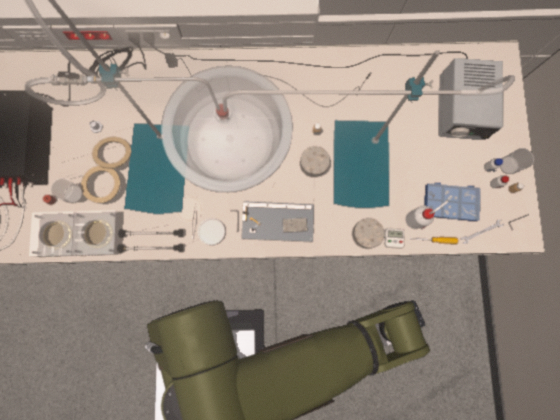

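Run:
```python
import cv2
t=cv2.imread("pics/top0.png")[190:255,225:335];cv2.imwrite("pics/topc.png",cv2.resize(t,None,fx=7,fy=7,interpolation=cv2.INTER_CUBIC))
t=cv2.imread("pics/scene0.png")[185:265,235:345];cv2.imwrite("pics/scenec.png",cv2.resize(t,None,fx=7,fy=7,interpolation=cv2.INTER_CUBIC))
```

```text
(no output)
```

View pics/topc.png

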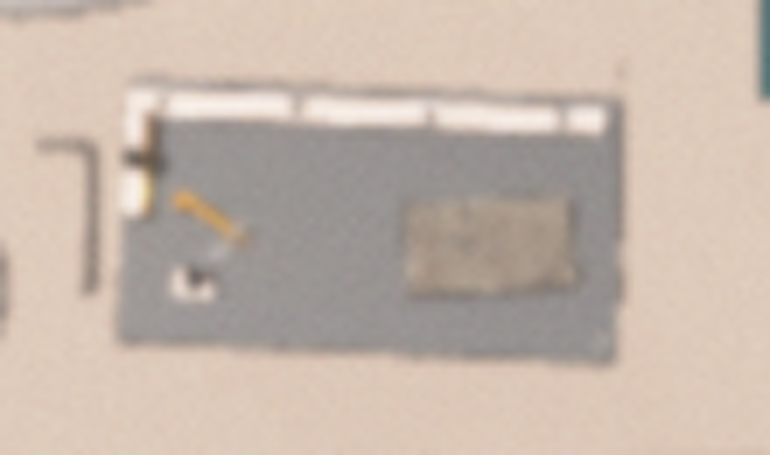

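View pics/scenec.png

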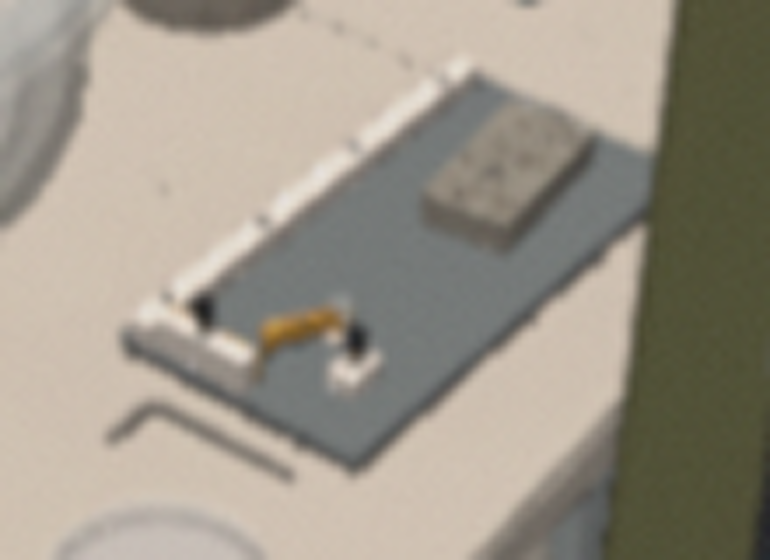

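```bash
cat > h.py <<'E'
import numpy as np, cv2
from station import get_obs, vision
CI={n:vision.camera_info(n) for n in("scene","top")}
def proj(n,P):
    c=CI[n];P=np.atleast_2d(P).astype(float)
    K=c["camera_matrix"];d=np.array([c["k1"],0,0,0.])
    return cv2.projectPoints(P,c["rvec"],c["tvec"],K,d)[0].reshape(-1,2)
def ray(n,uv):
    c=CI[n];R=cv2.Rodrigues(c["rvec"])[0]
    s=cv2.undistortPoints(np.array(uv,float).reshape(-1,1,2),c["camera_matrix"],np.array([c["k1"],0,0,0.])).reshape(-1,2)
    D=np.c_[s,np.ones(len(s))]@R; C=-R.T@np.ravel(c["tvec"]);return C,D
def onz(n,uv,z):
    C,D=ray(n,uv);return C+D*((z-C[2])/D[:,2])[:,None]
def tri(uv1,uv2):
    (C1,D1),(C2,D2)=ray("scene",[uv1]),ray("top",[uv2])
    d1,d2=D1[0]/np.linalg.norm(D1),D2[0]/np.linalg.norm(D2)
    A=np.c_[d1,-d2];t=np.linalg.lstsq(A,C2-C1,rcond=None)[0]
    p,q=C1+t[0]*d1,C2+t[1]*d2
    return (p+q)/2,np.linalg.norm(p-q)
def T(pose,P):
    x,y,a=pose;P=np.atleast_2d(P).astype(float);c,s=np.cos(a),np.sin(a)
    return np.c_[x+c*P[:,0]-s*P[:,1],y+s*P[:,0]+c*P[:,1],P[:,2]]
def box(x0,x1,y0,y1,z):return np.array([[x0,y0,z],[x1,y0,z],[x1,y1,z],[x0,y1,z]])/1000
def full(p,ox,oy,f=7):return (np.array(p,float)+.5)/f-.5+[ox,oy]
def overlay(n,im,jig,coup,fn,ox,oy,w,h,f=7,cz=33):
    c=cv2.resize(im[oy:oy+h,ox:ox+w],None,fx=f,fy=f,interpolation=cv2.INTER_CUBIC)
    def pl(W,col):
        q=(proj(n,W)-[ox,oy]+.5)*f-.5;cv2.polylines(c,[np.int32(np.round(q))],True,col,1)
    for b in(box(-65,65,-125,118,13),box(45,57,-115,119,27),box(-5,45,105,105.1,31),box(-43,-29,71,91,44)):pl(T(jig,b),(0,0,255))
    if coup is not None:
        pl(T(coup,box(-22,22,-40,40,cz)),(0,255,0));pl(T(coup,box(-22,22,-40,40,cz-20)),(255,0,0))
    cv2.imwrite(fn,c)
E
python3 - <<'E'
from h import *
from scipy.optimize import least_squares
tp=lambda p:full(p,225,190); sp=lambda p:full(p,235,185)
J=[("top",(-65,118,13),tp((120,345))),("top",(-65,-125,13),tp((614,362))),("top",(65,-125,13),tp((621,98))),
("scene",(-65,118,13),sp((355,468))),("scene",(65,118,13),sp((125,328))),("top",(45,-115,27),tp((606,132))),("top",(57,-115,27),tp((606,106)))]
def rj(p):return np.concatenate([(proj(n,T(p,np.array([P])/1000))-u).ravel() for n,P,u in J])
j=least_squares(rj,[.5,0,0]).x;print("jig",j,rj(j).round(2))
Ct=[(408,202),(572,200),(575,290),(410,295)]
Cm=[(22,40),(22,-40),(-22,-40),(-22,40)]
Cs=[(425,195),None,(592,142),(505,240)]
C=[("top",a+(33,),tp(b)) for a,b in zip(Cm,Ct)]+[("scene",a+(33,),sp(b)) for a,b in zip(Cm,Cs) if b]
def rc(p):return np.concatenate([(proj(n,T(p,np.array([P])/1000))-u).ravel() for n,P,u in C])
c=least_squares(rc,[.5,-.1,0]).x;print("coupon",c,rc(c).round(2))
for a,b in zip(Ct,Cs):
    if b: print("corner tri",tri(sp(b),tp(a)))
print("plate corner tri",tri(sp((355,468)),tp((120,345))))
overlay("top",cv2.imread("pics/top0.png"),j,c,"pics/topo.png",225,190,110,65)
overlay("scene",cv2.imread("pics/scene0.png"),j,c,"pics/sceneo.png",235,185,110,80)
np.save("jc.npy",[j,c])
E
```

```text
jig [ 0.50828633 -0.24247411 -0.05871414] [-0.6  -0.19  0.49  0.09  0.27  0.02  0.61 -1.26 -0.8   0.66 -0.26  0.13
 -0.18  0.37]
coupon [ 0.49050324 -0.30069441  0.00652741] [-0.89  0.46 -0.61  0.1  -0.49  0.23 -0.75  0.17 -0.57 -0.58  1.21 -1.56
  0.12 -1.96]
corner tri (array([ 0.51363971, -0.26418943,  0.0277414 ]), np.float64(0.0019158136351289953))
corner tri (array([ 0.47199114, -0.34253702,  0.02391921]), np.float64(0.0032696411051385014))
corner tri (array([ 0.47003981, -0.2636397 ,  0.02239474]), np.float64(0.00024262347210659505))
plate corner tri (array([ 0.45150901, -0.12183847,  0.00630078]), np.float64(0.0027511574160660702))
```

View pics/topo.png

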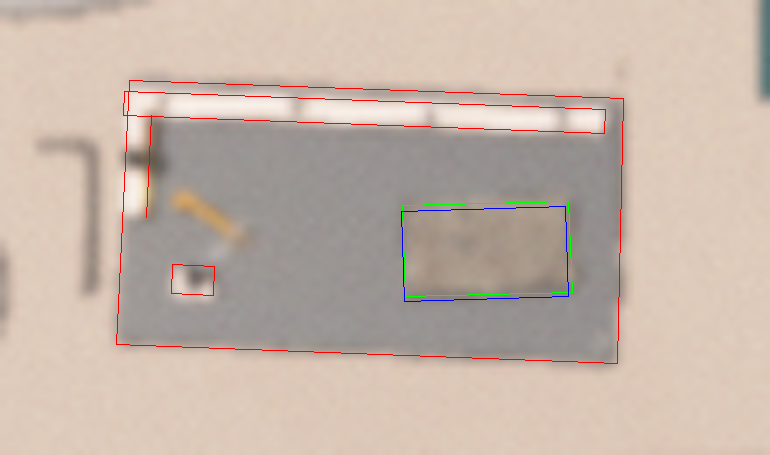

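View pics/sceneo.png

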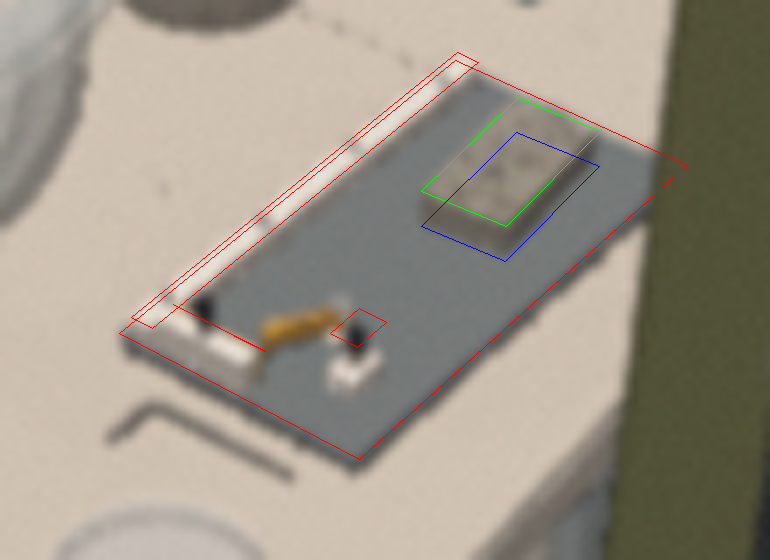

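```bash
cat >> h.py <<'E'
from scipy.spatial.transform import Rotation as Ro
def mv(target,yaw):
    """relative linear (mm) & turn to world target [m], tool down at yaw"""
    o=get_obs();R=Ro.from_euler("xyz",o["eef_rot"]);Rt=Ro.from_euler("xyz",[np.pi,0,yaw])
    return (R.inv().apply(np.array(target)-o["ee_pos"])*1000).round(1),(R.inv()*Rt).as_rotvec().round(3)
def jw(j,x,y,z):return T(j,np.array([[x,y,z]])/1000)[0]
def wj(j,p):
    c,s=np.cos(j[2]),np.sin(j[2]);d=np.array(p[:2])-j[:2];return np.array([c*d[0]+s*d[1],-s*d[0]+c*d[1]])*1000
E
python3 - <<'E'
from h import *
from scipy.optimize import least_squares
tp=lambda p:full(p,225,190)
J=[("top",(-65,118,13),tp((120,345))),("top",(-65,-125,13),tp((614,362))),("top",(65,-125,13),tp((621,98))),
("top",(45,-115,27),tp((606,133))),("top",(57,-115,27),tp((606,106))),("top",(45,105,31),tp((153,117)))]
fit=lambda L,p0:least_squares(lambda p:np.concatenate([(proj(n,T(p,np.array([P])/1000))-u).ravel() for n,P,u in L]),p0)
r=fit(J,[.5,-.2,0]);j=r.x;print(j,r.fun.round(2))
Ct=[(408,202),(572,200),(575,290),(410,295)]
Cm=[(22,40),(22,-40),(-22,-40),(-22,40)]
r=fit([("top",a+(33,),tp(b)) for a,b in zip(Cm,Ct)],[.5,-.3,0]);c=r.x;print(c,r.fun.round(2))
np.save("jc.npy",[j,c]);print("coupon in jig",wj(j,c),c[2]-j[2])
overlay("top",cv2.imread("pics/top0.png"),j,c,"pics/topo2.png",225,190,110,65)
t=jw(j,-62,-52,120);print(t,mv(t,j[2]))
# bowl near rim rough
print(onz("top",[[226,192]],0.15),onz("top",[[292,140]],.15))
E
```

```text
[ 0.50809317 -0.24281964 -0.05468043] [-0.43  0.01  0.68 -0.    0.3  -0.07 -0.21 -0.09 -0.14  0.29 -0.19 -0.15]
[ 4.91272947e-01 -3.03015011e-01 -3.51156059e-04] [-0.16  0.14  0.12 -0.06  0.15  0.07 -0.11 -0.16]
coupon in jig [-13.50521938 -61.02468667] 0.05432927621129919
[ 0.44334387 -0.29135342  0.12      ] (array([ 315.8, -123.4,   85.1]), array([-0.001,  0.   ,  0.406]))
[[ 0.58480117 -0.08341175  0.15      ]] [[ 0.75052913 -0.29580524  0.15      ]]
```

View pics/topo2.png

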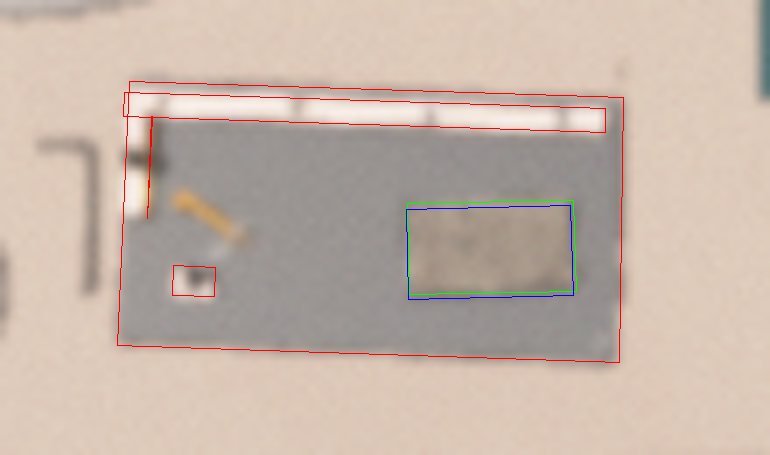

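The top view shows the jig rail running along rows ~203–209, with the coupon at about (294, 225). It lies in the jig at (−13.5, −61) mm, yaw +0.05, about 36 mm short of the rail. I'll move to hover behind its near long side, with the jaws half open.

Run:
```python
from h import *
j,c=np.load("jc.npy");print(mv(jw(j,-62,-61,100),j[2]))
```

```text
(array([ 312.2, -115.1,  105.1]), array([-0.001,  0.   ,  0.406]))
```

Call:
play_rows --moves '[{"claw": 0.45, "linear": [50, -18, 5], "turn": [0, 0, 0.07]}, {"claw": 0.45, "linear": [100, -36, 15], "turn": [0, 0, 0.14]}, {"claw": 0.45, "linear": [152, -55, 35], "turn": [0, 0, 0.21]}, {"claw": 0.45, "linear": [204, -75, 60], "turn": [0, 0, 0.28]}, {"claw": 0.45, "linear": [256, -95, 80], "turn": [0, 0, 0.35]}, {"claw": 0.45, "linear": [300, -110, 100], "turn": [0, 0, 0.406]}, {"claw": 0.45, "linear": [312.2, -115.1, 105], "turn": [0, 0, 0.406]}, {"claw": 0.45, "linear": [312.2, -115.1, 105], "turn": [0, 0, 0.406]}]'

```text
time_s: 1.1
ee_pos: [0.4428, -0.3002, 0.0999]
eef_rot: [-3.14, 0.001, -0.052]
force: [-0.7, 0.6, 0.2]
grip_width: 0.0421
```

Run:
```python
from h import *
j,c=np.load("jc.npy");o=get_obs();print(o["time_s"],o["ee_pos"],o["eef_rot"],o["force"],o["grip_width"],wj(j,o["ee_pos"]))
print(mv(jw(j,-62,-61,19),j[2]))
a=vision.camera("scene");b=vision.camera("top")
p=np.concatenate([cv2.resize(a[150:290,200:380],None,fx=4,fy=4)[:560,:720]],1);cv2.imwrite("pics/s1.png",p)
cv2.imwrite("pics/t1.png",cv2.resize(b[170:300,200:380],None,fx=4,fy=4))
```

```text
1.1 [ 0.44275902 -0.30024001  0.09992198] [-3.14037543e+00  9.83594289e-04 -5.23444833e-02] [-0.6934412   0.56436175  0.2041788 ] 0.04207168874583757 [-62.09829639 -60.90527108]
(array([ 0.2,  0.2, 80.9]), array([-0.001,  0.001,  0.002]))
```

View pics/s1.png

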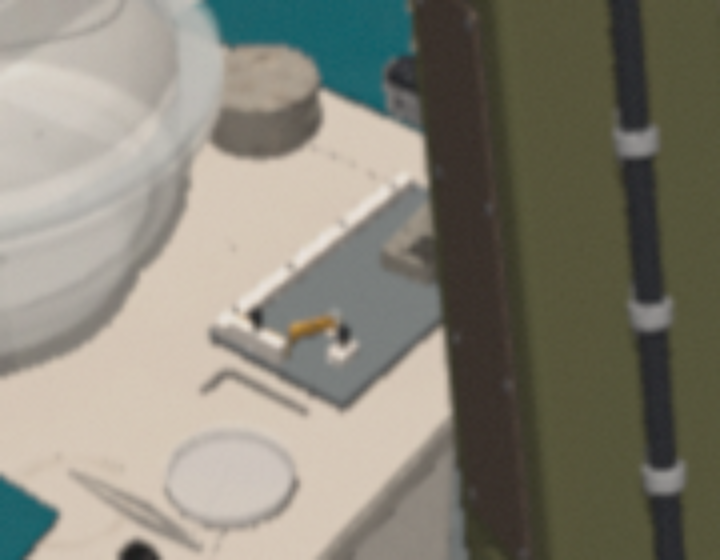

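View pics/t1.png

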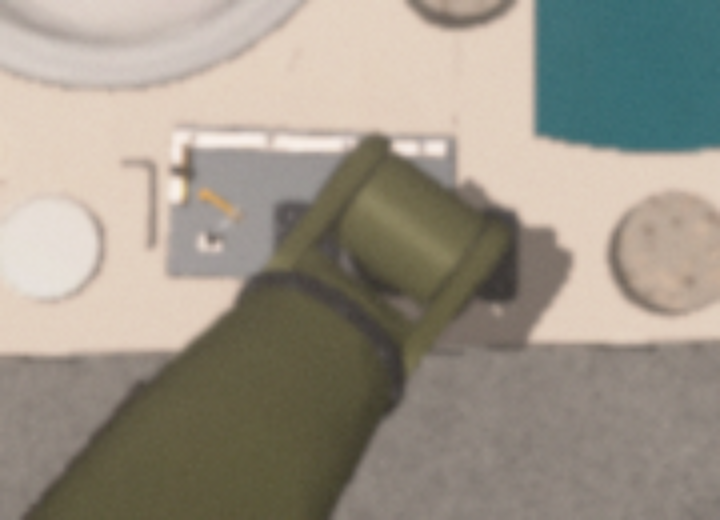

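Both views show the forearm partly over the jig. The gripper body spans the jig's y direction as expected, and nothing is near it. Next I descend to 19 mm at 19 mm outside the coupon's near side.

Call:
play_rows --moves '[{"claw": 0.45, "linear": [0, 0, 30], "turn": [0, 0, 0]}, {"claw": 0.45, "linear": [0, 0, 60], "turn": [0, 0, 0]}, {"claw": 0.45, "linear": [0, 0, 76], "turn": [0, 0, 0]}, {"claw": 0.45, "linear": [0, 0, 81], "turn": [0, 0, 0]}, {"claw": 0.45, "linear": [6, 0, 81], "turn": [0, 0, 0]}, {"claw": 0.45, "linear": [12, 0, 81], "turn": [0, 0, 0]}, {"claw": 0.45, "linear": [16, 0, 81], "turn": [0, 0, 0]}, {"claw": 0.45, "linear": [20, 0, 81], "turn": [0, 0, 0]}]'

```text
time_s: 2.2
ee_pos: [0.4626, -0.3023, 0.0199]
eef_rot: [-3.141, -0.0, -0.054]
force: [-1.5, 1.0, 0.8]
grip_width: 0.0421
```

```bash
cat > st.py <<'E'
from h import *
j,c=np.load("jc.npy");o=get_obs();f=o["force"];a=j[2]
print(round(o["time_s"],2),"jigTCP",wj(j,o["ee_pos"]).round(1),"z",round(o["ee_pos"][2]*1000,1),"yaw-jig",round(o["eef_rot"][2]-a,4),"Fjig",np.round([np.cos(a)*f[0]+np.sin(a)*f[1],-np.sin(a)*f[0]+np.cos(a)*f[1],f[2]],2),o["grip_width"])
E
python3 st.py
```

```text
2.2 jigTCP [-42.2 -61.9] z 19.9 yaw-jig 0.0004 Fjig [-1.58  0.93  0.79] 0.04205358316923983
```

Call:
play_rows --moves '[{"claw": 0.45, "linear": [3.5, -0.1, 0.5], "turn": [0, 0, 0]}, {"claw": 0.45, "linear": [7, -0.3, 0.9], "turn": [0, 0, 0]}, {"claw": 0.45, "linear": [10.5, -0.5, 0.9], "turn": [0, 0, 0]}, {"claw": 0.45, "linear": [14, -0.5, 0.9], "turn": [0, 0, 0]}, {"claw": 0.45, "linear": [17.5, -0.5, 0.9], "turn": [0, 0, 0]}, {"claw": 0.45, "linear": [21, -0.5, 0.9], "turn": [0, 0, 0]}, {"claw": 0.45, "linear": [24.5, -0.5, 0.9], "turn": [0, 0, 0]}, {"claw": 0.45, "linear": [28, -0.5, 0.9], "turn": [0, 0, 0]}]'

```text
time_s: 3.2
ee_pos: [0.4908, -0.3033, 0.0189]
eef_rot: [-3.141, -0.0, -0.054]
force: [-0.3, -0.1, -0.7]
grip_width: 0.0423
```

```bash
python3 st.py
python3 - <<'E'
from h import *
b=vision.camera("top");cv2.imwrite("pics/t2.png",cv2.resize(b[180:260,230:340],None,fx=7,fy=7,interpolation=cv2.INTER_CUBIC))
E
```

```text
3.2 jigTCP [-13.9 -61.4] z 18.9 yaw-jig 0.0004 Fjig [-0.28 -0.15 -0.71] 0.04225907541255377
```

View pics/t2.png

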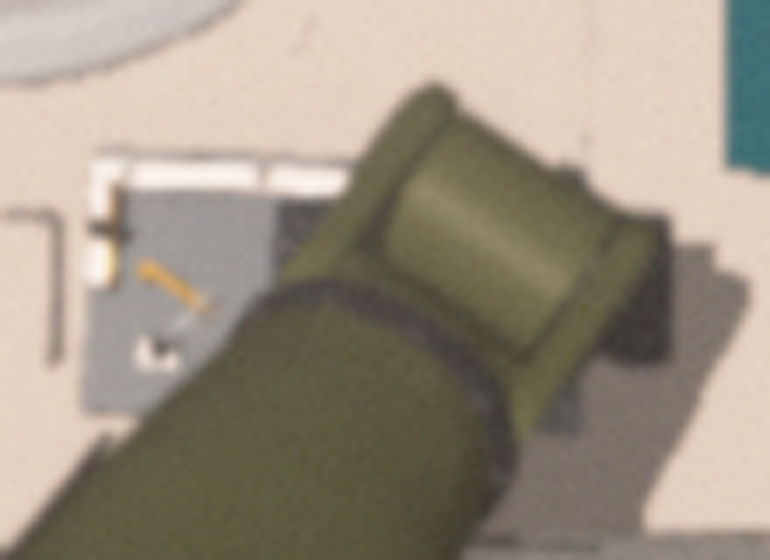

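The arm hides the coupon in this view, so I go the last few millimetres to the rail slowly and watch the force.

Call:
play_rows --moves '[{"claw": 0.45, "linear": [1.5, 0, 0], "turn": [0, 0, 0]}, {"claw": 0.45, "linear": [3, 0, 0], "turn": [0, 0, 0]}, {"claw": 0.45, "linear": [4, 0, 0], "turn": [0, 0, 0]}, {"claw": 0.45, "linear": [5, 0, 0], "turn": [0, 0, 0]}]'

```text
time_s: 3.75
ee_pos: [0.4956, -0.3035, 0.019]
eef_rot: [-3.141, 0.001, -0.054]
force: [-9.6, 1.2, 5.9]
grip_width: 0.0425
```

```bash
python3 st.py
```

```text
3.75 jigTCP [ -9.1 -61.3] z 19.0 yaw-jig 0.0005 Fjig [-9.67  0.64  5.87] 0.04250516576719021
```

Call:
play_rows --moves '[{"claw": 0.45, "linear": [0.5, 0, 0], "turn": [0, 0, 0]}, {"claw": 0.45, "linear": [1, 0, 0], "turn": [0, 0, 0]}, {"claw": 0.45, "linear": [1, 0, 0], "turn": [0, 0, 0]}]'

```text
time_s: 4.12
ee_pos: [0.4956, -0.3035, 0.019]
eef_rot: [-3.14, 0.003, -0.055]
force: [-9.7, 1.6, 5.3]
grip_width: 0.0424
```

```bash
python3 st.py; python3 -c "
from h import *
o=get_obs();print(o['moment'])"
```

```text
4.12 jigTCP [ -9.1 -61.3] z 19.0 yaw-jig 0.0002 Fjig [-9.76  1.1   5.31] 0.04241382792047544
[ 0.11360768  1.82536156 -0.17201766]
```

Contact is firm at about 10 N, with almost no yaw moment, so both fingers are bearing and the coupon is on the rail. Now I back off, lift, and move outside the open −y end with the fingers shut.

Call:
play_rows --moves '[{"claw": 0.45, "linear": [-6, 0, 0], "turn": [0, 0, 0]}, {"claw": 0.45, "linear": [-14, 0, 0], "turn": [0, 0, 0]}, {"claw": 0.45, "linear": [-15, 0, -30], "turn": [0, 0, 0]}, {"claw": 0.2, "linear": [-15, 0, -75], "turn": [0, 0, 0]}, {"claw": 0, "linear": [-5, 40, -85], "turn": [0, 0, 0]}, {"claw": 0, "linear": [15, 80, -80], "turn": [0, 0, 0]}, {"claw": 0, "linear": [29, 110, -80], "turn": [0, 0, 0]}, {"claw": 0, "linear": [29, 110, -80], "turn": [0, 0, 0]}]'

```text
time_s: 5.12
ee_pos: [0.5185, -0.4164, 0.098]
eef_rot: [-3.14, 0.003, -0.056]
force: [-0.6, 0.5, 0.7]
grip_width: 0.0004
```

```bash
python3 st.py
python3 - <<'E'
from h import *
b=vision.camera("top");cv2.imwrite("pics/top3.png",b);cv2.imwrite("pics/t3.png",cv2.resize(b[180:260,230:340],None,fx=7,fy=7,interpolation=cv2.INTER_CUBIC))
b=vision.camera("scene");cv2.imwrite("pics/scene3.png",b);cv2.imwrite("pics/s3.png",cv2.resize(b[185:265,235:345],None,fx=7,fy=7,interpolation=cv2.INTER_CUBIC))
E
```

```text
5.12 jigTCP [  19.9 -172.8] z 98.0 yaw-jig -0.0014 Fjig [-0.65  0.51  0.68] 0.00039337750979513795
```

View pics/t3.png

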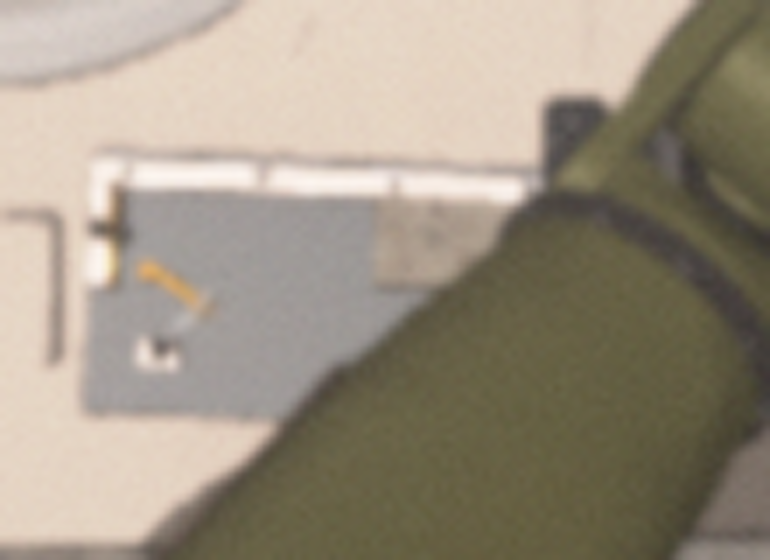

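View pics/s3.png

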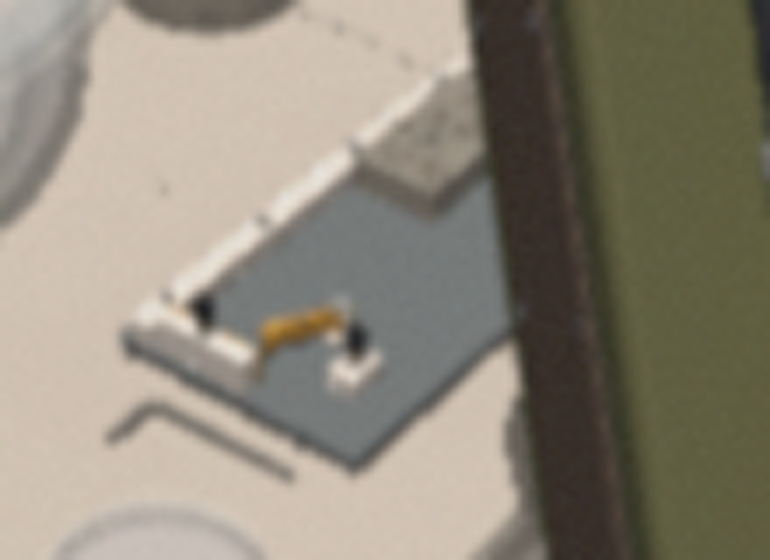

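Run:
```python
from h import *
j,c=np.load("jc.npy")
q=[full(p,230,180) for p in((378,200),(376,284),(440,287))]
W=onz("top",q,.033);print([wj(j,w).round(1) for w in W])
print("disc edge",onz("top",[[353,234]],.051))
print(mv(jw(j,20.5,-132,19),j[2]))
```

```text
[array([ 42. , -21.8]), array([  1., -22.]), array([  0.6, -52.9])]
disc edge [[ 0.45440533 -0.49361962  0.051     ]]
(array([  1.1, -38.8,  79.4]), array([-0.002,  0.004,  0.   ]))
```

The pictures show the coupon flush along the rail: its near edge is at jig x 0.6–1.0 and its front end at y −22 (crop pixels (376, 200)–(376, 284)). Next I descend behind its −y end and start the slide.

Call:
play_rows --moves '[{"claw": 0, "linear": [1, -39, 20], "turn": [0, 0.004, 0]}, {"claw": 0, "linear": [1, -39, 50], "turn": [0, 0.004, 0]}, {"claw": 0, "linear": [1, -39, 72], "turn": [0, 0.004, 0]}, {"claw": 0, "linear": [1, -39, 79], "turn": [0, 0.004, 0]}, {"claw": 0, "linear": [1, -43, 79.4], "turn": [0, 0.004, 0]}, {"claw": 0, "linear": [1, -47, 79.4], "turn": [0, 0.004, 0]}, {"claw": 0, "linear": [1, -51, 79.4], "turn": [0, 0.004, 0]}, {"claw": 0, "linear": [1, -55, 79.4], "turn": [0, 0.004, 0]}]'

```text
time_s: 6.22
ee_pos: [0.5223, -0.3593, 0.0195]
eef_rot: [-3.14, -0.001, -0.055]
force: [-0.9, 0.5, -0.2]
grip_width: 0.0003
```

```bash
python3 st.py
```

```text
6.22 jigTCP [  20.5 -115.6] z 19.5 yaw-jig 0.0001 Fjig [-0.93  0.47 -0.17] 0.0002990469831683608
```

Call:
play_rows --moves '[{"claw": 0, "linear": [0, -4, 0.3], "turn": [0, 0, 0]}, {"claw": 0, "linear": [0.2, -8, 0.5], "turn": [0, 0, 0]}, {"claw": 0, "linear": [0.4, -12, 0.5], "turn": [0, 0, 0]}, {"claw": 0, "linear": [0.6, -16, 0.5], "turn": [0, 0, 0]}, {"claw": 0, "linear": [0.7, -20, 0.5], "turn": [0, 0, 0]}, {"claw": 0, "linear": [0.8, -24, 0.5], "turn": [0, 0, 0]}, {"claw": 0, "linear": [0.9, -28, 0.5], "turn": [0, 0, 0]}, {"claw": 0, "linear": [1, -32, 0.5], "turn": [0, 0, 0]}]'

```text
time_s: 7.22
ee_pos: [0.525, -0.3271, 0.019]
eef_rot: [-3.14, -0.001, -0.055]
force: [-2.1, -3.1, 0.2]
grip_width: 0.0005
```

```bash
python3 st.py
python3 - <<'E'
from h import *
b=vision.camera("top");cv2.imwrite("pics/top4.png",b);cv2.imwrite("pics/t4.png",cv2.resize(b[180:260,230:340],None,fx=7,fy=7,interpolation=cv2.INTER_CUBIC))
E
```

```text
7.22 jigTCP [ 21.5 -83.3] z 19.0 yaw-jig 0.0001 Fjig [-1.91 -3.25  0.16] 0.0005121795178580771
```

View pics/t4.png

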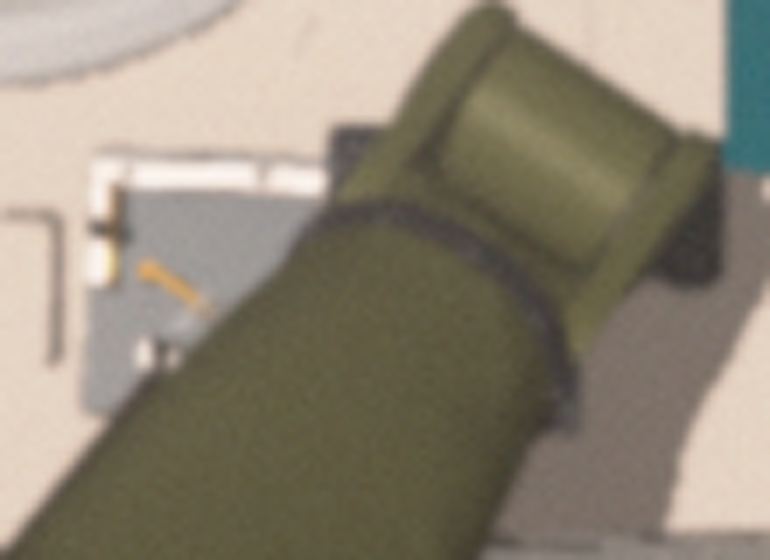

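Push force is about 3 N along the rail, with a light component into it. I continue.

Call:
play_rows --moves '[{"claw": 0, "linear": [0, -4, 0], "turn": [0, 0, 0]}, {"claw": 0, "linear": [0, -8, 0], "turn": [0, 0, 0]}, {"claw": 0, "linear": [0.1, -12, 0], "turn": [0, 0, 0]}, {"claw": 0, "linear": [0.1, -16, 0], "turn": [0, 0, 0]}, {"claw": 0, "linear": [0.2, -20, 0], "turn": [0, 0, 0]}, {"claw": 0, "linear": [0.2, -24, 0], "turn": [0, 0, 0]}, {"claw": 0, "linear": [0.3, -28, 0], "turn": [0, 0, 0]}, {"claw": 0, "linear": [0.3, -32, 0], "turn": [0, 0, 0]}]'

```text
time_s: 8.28
ee_pos: [0.5271, -0.2945, 0.0189]
eef_rot: [-3.14, -0.0, -0.054]
force: [0.7, -1.2, -0.7]
grip_width: 0.0001
```

```bash
python3 st.py
python3 - <<'E'
from h import *
b=vision.camera("scene");cv2.imwrite("pics/scene5.png",b);cv2.imwrite("pics/s5.png",cv2.resize(b[185:265,235:345],None,fx=7,fy=7,interpolation=cv2.INTER_CUBIC))
E
```

```text
8.28 jigTCP [ 21.8 -50.5] z 18.9 yaw-jig 0.0003 Fjig [ 0.78 -1.13 -0.72] 0.00014465715290064312
```

View pics/s5.png

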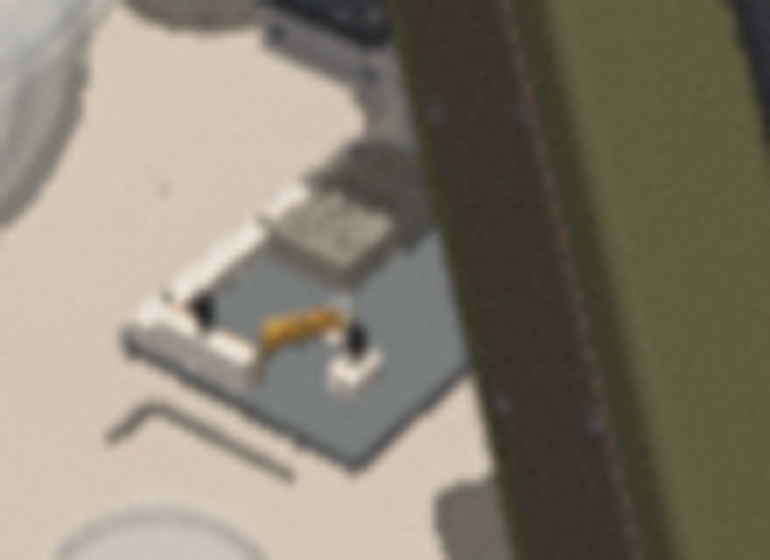

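The scene view shows the coupon on the rail, with its front end at about crop (275, 235)–(345, 275), just before the brass finger. I continue past the finger.

Call:
play_rows --moves '[{"claw": 0, "linear": [0, -4, 0], "turn": [0, 0, 0]}, {"claw": 0, "linear": [0, -8, 0], "turn": [0, 0, 0]}, {"claw": 0, "linear": [0.1, -12, 0], "turn": [0, 0, 0]}, {"claw": 0, "linear": [0.1, -16, 0], "turn": [0, 0, 0]}, {"claw": 0, "linear": [0.2, -20, 0], "turn": [0, 0, 0]}, {"claw": 0, "linear": [0.2, -24, 0], "turn": [0, 0, 0]}, {"claw": 0, "linear": [0.3, -28, 0], "turn": [0, 0, 0]}, {"claw": 0, "linear": [0.3, -32, 0], "turn": [0, 0, 0]}]'

```text
time_s: 9.32
ee_pos: [0.5292, -0.2618, 0.019]
eef_rot: [-3.14, -0.0, -0.054]
force: [-0.2, -1.8, 0.4]
grip_width: 0.0004
```

```bash
python3 st.py
python3 - <<'E'
from h import *
b=vision.camera("scene");cv2.imwrite("pics/scene6.png",b);cv2.imwrite("pics/s6.png",cv2.resize(b[185:265,235:345],None,fx=7,fy=7,interpolation=cv2.INTER_CUBIC))
E
```

```text
9.32 jigTCP [ 22.1 -17.8] z 19.0 yaw-jig 0.0006 Fjig [-0.13 -1.76  0.43] 0.0004455672703704808
```

View pics/s6.png

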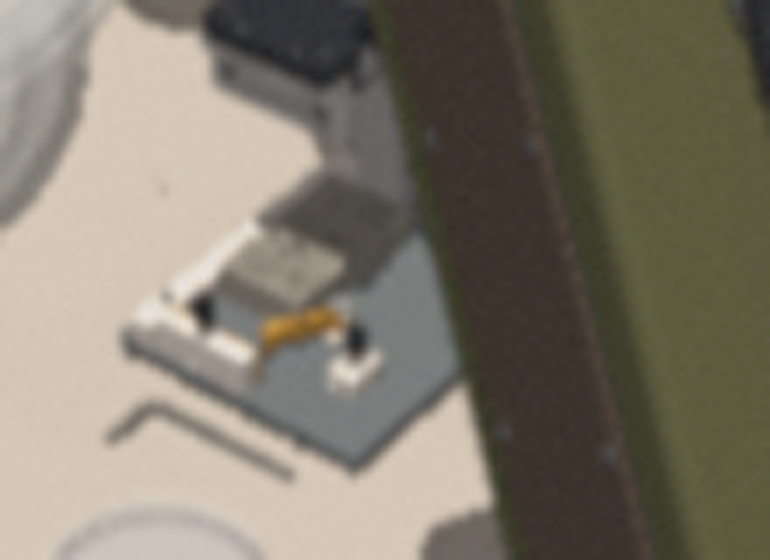

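The coupon is still on the rail with its front just at the finger, about 30 mm from home. I go on slower.

Call:
play_rows --moves '[{"claw": 0, "linear": [0, -3, 0], "turn": [0, 0, 0]}, {"claw": 0, "linear": [0, -6, 0], "turn": [0, 0, 0]}, {"claw": 0, "linear": [0, -9, 0], "turn": [0, 0, 0]}, {"claw": 0, "linear": [0, -12, 0], "turn": [0, 0, 0]}, {"claw": 0, "linear": [0, -15, 0], "turn": [0, 0, 0]}, {"claw": 0, "linear": [0, -18, 0], "turn": [0, 0, 0]}, {"claw": 0, "linear": [0, -21, 0], "turn": [0, 0, 0]}, {"claw": 0, "linear": [0, -23, 0], "turn": [0, 0, 0]}]'

```text
time_s: 10.38
ee_pos: [0.5305, -0.2382, 0.019]
eef_rot: [-3.139, -0.0, -0.054]
force: [0.3, -3.0, 0.5]
grip_width: 0.0009
```

```bash
python3 st.py
python3 - <<'E'
from h import *
b=vision.camera("scene");cv2.imwrite("pics/scene7.png",b);cv2.imwrite("pics/s7.png",cv2.resize(b[185:265,235:345],None,fx=7,fy=7,interpolation=cv2.INTER_CUBIC))
E
```

```text
10.38 jigTCP [22.1  5.8] z 19.0 yaw-jig 0.0009 Fjig [ 0.45 -2.99  0.52] 0.0009388530212210426
```

View pics/s7.png

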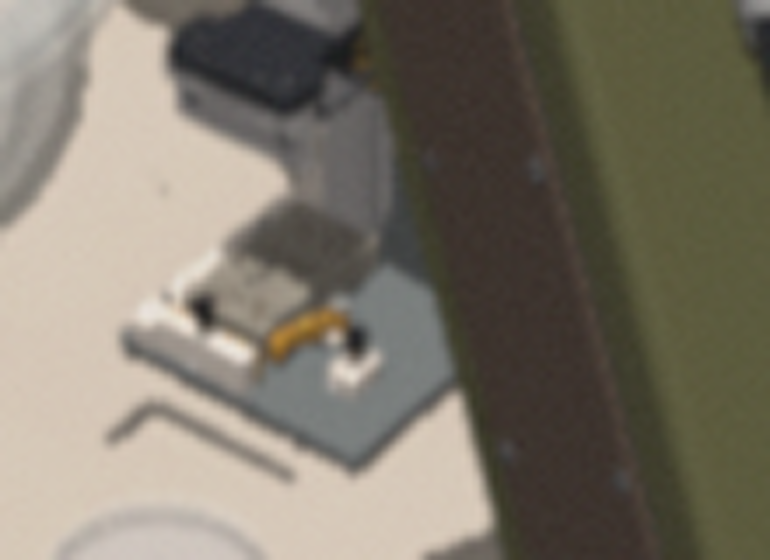

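The finger is deflected (nose near crop (275, 350)) and the coupon lies between it and the rail. The last few millimetres go at 1 mm per row.

Call:
play_rows --moves '[{"claw": 0, "linear": [0, -1, 0], "turn": [0, 0, 0]}, {"claw": 0, "linear": [0, -2, 0], "turn": [0, 0, 0]}, {"claw": 0, "linear": [0, -3, 0], "turn": [0, 0, 0]}, {"claw": 0, "linear": [0, -4, 0], "turn": [0, 0, 0]}, {"claw": 0, "linear": [0, -5, 0], "turn": [0, 0, 0]}]'

```text
time_s: 11.05
ee_pos: [0.5308, -0.233, 0.019]
eef_rot: [-3.139, -0.0, -0.054]
force: [0.1, -4.0, -0.1]
grip_width: 0.0002
```

```bash
python3 st.py
```

```text
11.05 jigTCP [22.1 11. ] z 19.0 yaw-jig 0.001 Fjig [ 0.36 -4.   -0.1 ] 0.00019112636927783803
```

Call:
play_rows --moves '[{"claw": 0, "linear": [0, -1, 0], "turn": [0, 0, 0]}, {"claw": 0, "linear": [0, -2, 0], "turn": [0, 0, 0]}, {"claw": 0, "linear": [0, -2.5, 0], "turn": [0, 0, 0]}]'

```text
time_s: 11.42
ee_pos: [0.5312, -0.2312, 0.0194]
eef_rot: [-3.141, -0.001, -0.054]
force: [0.1, -9.7, -0.6]
grip_width: 0.0004
```

```bash
python3 st.py
```

```text
11.43 jigTCP [22.5 12.9] z 19.4 yaw-jig 0.001 Fjig [ 0.59 -9.67 -0.63] 0.000409006903345779
```

Call:
play_rows --moves '[{"claw": 0, "linear": [0, -0.7, 0], "turn": [0, 0, 0]}, {"claw": 0, "linear": [0, -1.4, 0], "turn": [0, 0, 0]}, {"claw": 0, "linear": [0, -1.4, 0], "turn": [0, 0, 0]}]'

```text
time_s: 11.8
ee_pos: [0.5314, -0.2312, 0.0196]
eef_rot: [3.14, -0.002, -0.054]
force: [-1.1, -13.3, -1.7]
grip_width: 0.0001
```

```bash
python3 st.py
```

```text
11.8 jigTCP [22.6 12.9] z 19.6 yaw-jig 0.0008 Fjig [ -0.32 -13.35  -1.72] 0.00014601426698104657
```

The stop is firm: no further travel at 13 N, TCP y 12.9 against 12.5 predicted. I back off straight, lift and move out of view for a check.

Call:
play_rows --moves '[{"claw": 0, "linear": [0, 6, 0], "turn": [0, 0, 0]}, {"claw": 0, "linear": [0, 20, 0], "turn": [0, 0, 0]}, {"claw": 0, "linear": [0, 30, -20], "turn": [0, 0, 0]}, {"claw": 0, "linear": [0, 40, -70], "turn": [0, 0, 0]}, {"claw": 0, "linear": [-10, 70, -120], "turn": [0, 0, 0]}, {"claw": 0, "linear": [-40, 115, -140], "turn": [0, 0, 0]}, {"claw": 0, "linear": [-80, 155, -150], "turn": [0, 0, 0]}, {"claw": 0, "linear": [-115, 195, -160], "turn": [0, 0, 0]}]'

```text
time_s: 12.8
ee_pos: [0.404, -0.4209, 0.1801]
eef_rot: [3.141, -0.002, -0.054]
force: [0.5, -0.5, -0.3]
grip_width: 0.0007
```

Call:
play_rows --moves '[{"claw": 0, "linear": [-50, 15, 0], "turn": [0, 0, 0]}, {"claw": 0, "linear": [-100, 30, 0], "turn": [0, 0, 0]}, {"claw": 0, "linear": [-150, 45, 0], "turn": [0, 0, 0]}, {"claw": 0, "linear": [-180, 60, 0], "turn": [0, 0, 0]}, {"claw": 0, "linear": [-180, 60, 0], "turn": [0, 0, 0]}]'

```text
time_s: 13.42
ee_pos: [0.2192, -0.4719, 0.1798]
eef_rot: [3.141, -0.002, -0.057]
force: [-0.4, 0.3, 0.9]
grip_width: 0.0004
```

```bash
python3 st.py
python3 - <<'E'
from h import *
j,c=np.load("jc.npy")
s=jw(j,23,65,0);cc=[s[0],s[1],j[2]]
b=vision.camera("top");cv2.imwrite("pics/top8.png",b)
cv2.imwrite("pics/t8.png",cv2.resize(b[190:255,225:335],None,fx=7,fy=7,interpolation=cv2.INTER_CUBIC))
overlay("top",b,j,cc,"pics/t8o.png",225,190,110,65)
b=vision.camera("scene");cv2.imwrite("pics/scene8.png",b);cv2.imwrite("pics/s8.png",cv2.resize(b[185:265,235:345],None,fx=7,fy=7,interpolation=cv2.INTER_CUBIC))
E
```

```text
13.43 jigTCP [-276.  -244.5] z 179.8 yaw-jig -0.0024 Fjig [-0.44  0.28  0.88] 0.0003779305385935842
```

View pics/t8.png

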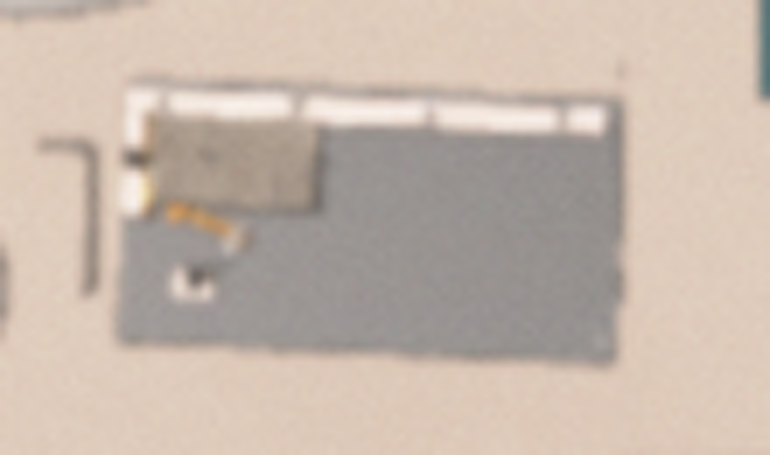

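View pics/t8o.png

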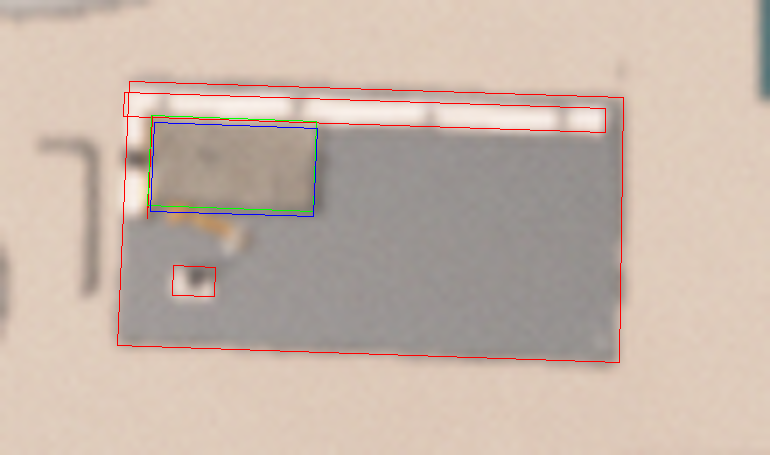

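View pics/s8.png

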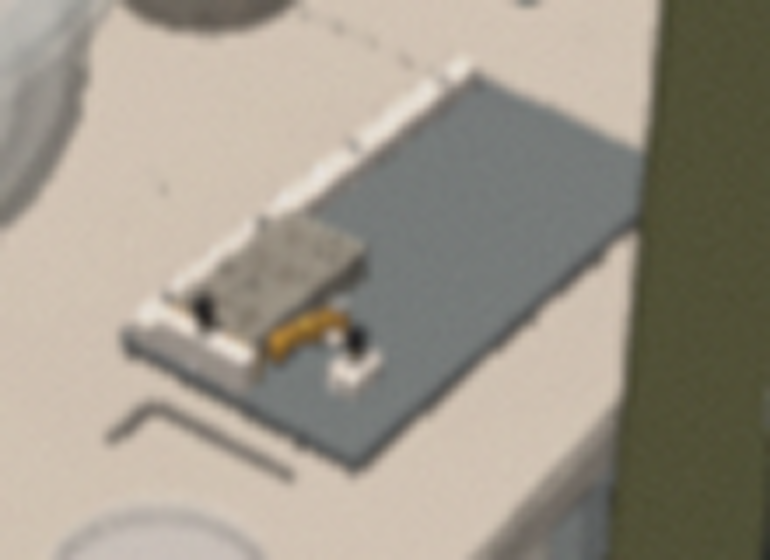

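View pics/top8.png

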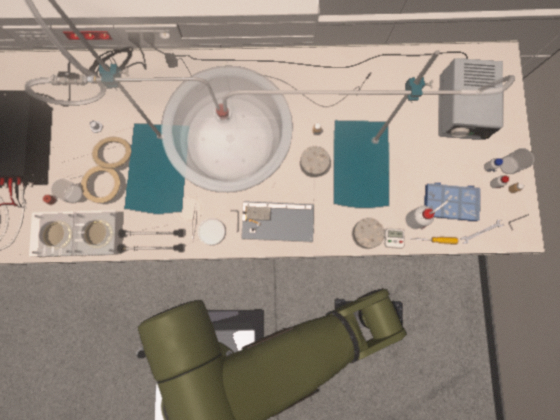

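Run:
```python
from h import *
j,c=np.load("jc.npy")
b=cv2.cvtColor(cv2.imread("pics/top8.png"),cv2.COLOR_BGR2GRAY).astype(np.float32)
col=cv2.imread("pics/top8.png").astype(np.float32)
def prof(z,xs,ys,ch=None):
    im=col
    out=[]
    for y in ys:
        q=proj("top",[jw(j,x,y,z) for x in xs]).astype(np.float32)
        out.append(cv2.remap(im,q[:,0].copy(),q[:,1].copy(),cv2.INTER_CUBIC).reshape(-1,3).mean(0))
    return np.array(out)
ys=np.arange(14,34,1.);P=prof(33,np.arange(6,40,1.),ys)
for y,p in zip(ys,P):print(y,p.round(0))
print("front")
ys=np.arange(96,114,1.);P=prof(33,np.arange(4,18,1.),ys)
for y,p in zip(ys,P):print(y,p.round(0))
```

```text
14.0 [145. 147. 152.]
15.0 [145. 147. 152.]
16.0 [144. 146. 151.]
17.0 [141. 143. 149.]
18.0 [138. 140. 145.]
19.0 [134. 136. 141.]
20.0 [129. 132. 137.]
21.0 [123. 127. 133.]
22.0 [118. 123. 130.]
23.0 [116. 121. 130.]
24.0 [116. 123. 133.]
25.0 [119. 128. 140.]
26.0 [124. 134. 147.]
27.0 [129. 141. 155.]
28.0 [133. 146. 160.]
29.0 [136. 149. 164.]
30.0 [138. 151. 166.]
31.0 [139. 153. 168.]
32.0 [139. 153. 168.]
33.0 [139. 153. 169.]
front
96.0 [134. 148. 164.]
97.0 [135. 148. 165.]
98.0 [136. 150. 167.]
99.0 [138. 152. 169.]
100.0 [139. 156. 172.]
101.0 [141. 162. 179.]
102.0 [142. 167. 187.]
103.0 [142. 171. 194.]
104.0 [146. 179. 203.]
105.0 [154. 190. 214.]
106.0 [162. 199. 221.]
107.0 [173. 208. 228.]
108.0 [187. 218. 235.]
109.0 [200. 223. 239.]
110.0 [211. 227. 241.]
111.0 [220. 230. 243.]
112.0 [225. 232. 244.]
113.0 [225. 232. 244.]
```

The final views show the coupon at crop (150–320, 115–212). It fits the seat outline, with its rear edge at jig y ≈ 25–26, no dark gap at the brass plate or rail, and the finger held aside. The bystanders haven't moved.

```bash
python3 -c "
from station import hand_in
print(hand_in())"
```

```text
the job is handed in; nothing more can be done
None
```

The coupon is seated in the corner of the jig, home on the brass end plate, and the job is handed in at about 13.5 s of the 42 s allowed.

**What I did:** I pushed the coupon about 36 mm onto the rail with two part-open fingertips. I then slid it about 127 mm along the rail, past the brass contact finger, with the shut fingertips on its end face. It was never between the fingers, lifted or tipped.

**Last checks:**
- **Rail:** it stopped firmly at about 10 N with almost no turning moment. The picture showed it flush, with the near edge at jig x 0.6–1.0 mm against 1 mm expected.
- **End plate:** it stopped firmly at about 13 N with no further travel. The tool tip was at jig y 12.9 mm against 12.5 mm predicted.
- **Final pictures:** the coupon fits the seat outline to about 1 mm, with no visible gap at the end plate or rail. The finger is held aside, and nothing else appears to have moved. The arm is clear, with the force reading at noise level.

**What disagreed:**
- **Height from two views:** this came out 6–9 mm low against the stated heights, with the scene camera about 1 pixel off. I took positions from the top camera using the given heights.
- **Rail contact:** it came about 2 mm earlier than the camera fit predicted. That is within the stated calibration error.

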